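# Line up the quarter-turn fastener and hold the finisher's access panel home

### The arm

A 6-joint arm with a two-finger parallel gripper is mounted at the origin on the work surface. World frame = base frame: x ahead of the robot, y to its left, z up, the work surface at z = 0. Lengths are in m, angles in rad, forces in N, time in s.
With the tool pointing down it reaches from about 0.225 to 0.875 m from the base axis. Payload 3.4 kg.
Tool frame: the origin (TCP) lies between the finger pads; the fingertips stand 11 mm ahead of it and the grasp point (between the pads) lies 8 mm behind it; z points along the fingers, y is the line along which they close (so a half turn about z gives the same grasp; the last joint's range is limited). The gripper opens to 85 mm and grips with 20 to 120 N. Pads are 22 mm wide; open, the fingers measure 114 mm over their backs; the gripper's body (76 mm by 85 mm) begins 54 mm behind the grasp point. The pads swing forward as they close: fully open they stand 13 mm farther back than shut.
Start: joints at [-1.28, 0.276, 1.505, -0, 1.361, -0.121], TCP at [0.23, -0.527, 0.211] pointing down, gripper open.
Joint ranges: [-2.89, 2.89], [-0.75, 2.08], [0.22, 2.7], [-1.18, 4.32], [0.11, 2.71], [-2.7, 2.7]. Speed limits (rad/s): [2.57, 2.57, 3.14, 3.14, 3.14, 3.14].

### API

Orientations are given as a unit quaternion [w, x, y, z].
In Python, from rig import sensors, eyes, manip gives the robot as it stands.
- The arm moves only by the tool drive_tool, never from a script. Its argument "deltas" is a list of rows, each an object with "linear": the shift along the world's x, y, z in mm, a list of three; "twist": the turn about the world's z in degrees; "claw": the opening, from 0 (shut) to 1 (fully open). In form: [{"linear": [tx, ty, tz], "twist": twist, "claw": claw}, ...]. A call has 1 to 12 rows; each row is the pose to reach, as a shift and turn from the pose commanded when the call began; what a row does not reach only later rows make up. A row lasts 1/12 s, in which the tool goes at most 41.7 mm and 7.16 degrees, less where a joint would pass 70% of its speed; a pose out of reach is approached as far as the arm can. A call with a gripper value outside its range is refused whole. The fingers move at their own pace and stop on an object; "squeeze" is the grip in N (left out, the last holds). Time passes only in rows, so rows that repeat a pose let the fingers close. It gives the time, the measured TCP pose, the force, the opening and the grip force at its end, in the units of the state.
- sensors.get_state(): the state, without advancing time (a new reading comes with each control period).
- eyes.get_image(name): name is "scene" or "top"; returns the picture (400x640x3 uint8, red, green, blue); there is no depth.
- eyes.camera_model(name): a dict with "intrinsics" (3x3 intrinsics, pixels), "dist" ([k1, k2, p1, p2, k3] as OpenCV has them; the pictures are not rectified), "R" (3x3) and "t" (3): a world point X has camera coordinates R X + t. Camera axes: x right, y down, z forward; pixel columns grow to the right and rows downward; lengths in m; the calibration is good to about 2 mm. A picture is of the moment at which its call begins. camera_model takes no time and is no camera call.
- manip.sign_off(): hands the job in; it is judged then, once.
The state is a dict: "clock": time; "qpos": joint angles; "qd": joint speeds; "effort": joint torques, N m; "position": TCP position; "ee_rot": TCP orientation; "contact_force": force on the tool from outside, world axes, zero at the start; "moment": the same for the moment, N m; "width": finger opening in m; "gripper_force": force on a finger pad.
Only numpy, scipy, OpenCV 4.12 (cv2) and the standard library are available. Lean on these libraries where they do the work, as an engineer would, in place of code of your own. Each camera call takes 0.05 s, during which the arm holds its last target. There are 200 camera calls.

### The job

On the shoe-repair bench finisher, turn the wing fastener of the sprung access panel clockwise until it meets its stop and its slot lines up with the two index ribs on the panel; then push the panel down until it seats firmly, flush with the lip of the housing, and finish while still holding it pressed down there with the gripper. Leave the jar, spray can, brush and shoe around the machine where they are.

Things in the scene. Friction and masses are not known exactly. Their poses are not given: they have to be found in the camera images.
- machine: The bench finisher, fixed: blue housing 200 (its x) by 260 (its y) by 120 mm high, open at the top. Beyond each y end, a wheel of 150 mm diameter on a spindle 85 mm above the bench, reaching 192 mm from the middle. Origin under its middle, on the bench; x points to the back, z up.
- lip (a point): Middle of the lip's top edge at the housing's front (-x), 120 mm above the bench. The lip is 9 mm wide and runs round the open top; the panel drops inside it.
- panel: Access panel: bare aluminium plate, 178 (x) by 238 (y) by 6 mm. Origin at the middle of its TOP face, axes as the machine's. It slides only straight up and down. Springs hold it 9 mm proud of the lip (top at 129 mm). Pushing needs about 5 N at first, 12 N at the bottom (2 N more or less by its weight), where a rigid ledge stops it flush with the lip. Let go, it springs up.
- fastener: Quarter-turn wing fastener on the panel, 40 mm from its middle to +y; rides up and down with it. Origin on its turning axis at the panel's top face; z up, x along the wing. Dark disc 44 mm across, 5 mm high; on it an upright steel wing 44 mm long (x), 12 mm thick (y), its top 30 mm above the panel, a dark slot along that top. Friction about 0.06 N m; it stays where left.
- slot (a point): Middle of the slot on the wing's top, on the turning axis; axes as the fastener's. At the start wing and slot stand 0.7 to 1.4 rad counter-clockwise (seen from above) of the ribs. Turned clockwise by that, they lie along the panel's x, in line with the ribs, against a rigid stop (other stop: 1.5 rad counter-clockwise).
- rib (a point): Middle of the front one of two flat steel index ribs on the panel (22 by 5 mm, 2 mm high), 44 mm before (-x) and behind (+x) the fastener's axis, both along the panel's x. While the fastener is over about 0.16 rad out of line with them, its cross bar under the panel blocks the panel after about 2 mm of travel.
- jar: Glass jar of cream, 56 mm diameter, 55 mm high, loose on the bench before the machine (towards the robot); origin under its middle.
- spray_can: White spray can, 52 mm diameter, 150 mm high, loose on the bench before the machine; origin under its middle.
- brush: Wooden shoe brush, 50 by 150 by 45 mm high, long along its y, loose on the bench before the machine, bristles down; origin under its middle.
- shoe: Brown leather shoe with a black sole, about 270 mm long (its y, toe to +y) and 110 mm high, loose on the bench behind the machine; origin at its sole's middle.

How it is judged:
By the outcome, as a careful person would: the job done as asked, in the order asked, and still so for the second after the job is handed in, while the arm keeps its last pose, push and grip.
It also fails if it takes over 32 s, if anything falls off the work surface, if the arm or the gripper's body presses on something with over 40 N, if the wrist force passes 120 N, or if a joint passes its speed limit or range.

## Working session

There is one attempt and no reset: what is moved stays moved. The work goes in short steps, Python scripts to look and compute and a tool call to move; the robot and the scene stay as the last step left them, time stands still between calls to the robot, and variables do not carry over. Pictures are saved under pics/ and viewed, at most 10 in all, crops included, and the job is handed in when it is done.

Besides the shell and the picture viewer there is one more tool, called after "Call:" by a JSON object that holds its "method" and its "body". drive_tool: Moves the arm, as the interface text tells. Its arguments: {"type":"object","properties":{"deltas":{"type":"array","items":{"type":"object","properties":{"linear":{"type":"array","items":{"type":"number"}},"twist":{"type":"number"},"claw":{"type":"number"}}}},"squeeze":{"type":"number"}},"required":["deltas"]}

```bash
mkdir -p pics; ls
python3 - <<'E'
from rig import sensors, eyes, manip
import cv2
s=sensors.get_state(); print(s)
for n in("scene","top"):
    cv2.imwrite(f"pics/{n}0.png",eyes.get_image(n)[:,:,::-1])
    print(n,eyes.camera_model(n))
E
```

```text
pics
{'clock': 0.0, 'qpos': array([-1.27999559e+00,  2.76636149e-01,  1.50615441e+00,  1.46622626e-05,
        1.36071061e+00, -1.21024978e-01]), 'qd': array([ 4.26857864e-04, -9.78139918e-04,  7.91684794e-04,  4.21423869e-04,
        1.54661269e-03,  1.07489673e-05]), 'effort': array([ 2.82283640e-03, -4.16777515e+01, -2.45805502e+01,  3.41581244e-04,
        1.07971154e-02,  1.82149114e-05]), 'position': array([ 0.22998322, -0.52637438,  0.21050781]), 'ee_rot': array([-9.51428798e-04,  9.78874617e-01,  2.04459224e-01, -7.37649457e-05]), 'contact_force': array([-0.22981911, -0.93438525,  0.29253481]), 'moment': array([-0.03098526,  0.01907673, -0.00764041]), 'gripper_force': 0.0, 'width': 0.08561180016119005}
scene {'intrinsics': array([[391.6025479 ,   0.        , 317.70211677],
       [  0.        , 391.6025479 , 200.26939239],
       [  0.        ,   0.        ,   1.        ]]), 'dist': array([-0.05141142,  0.        ,  0.        ,  0.        ,  0.        ]), 'R': array([[-0.46944207,  0.88293689,  0.00682597],
       [ 0.65186881,  0.35178091, -0.6718015 ],
       [-0.59555957, -0.31092225, -0.74069977]]), 't': array([ 0.23987831, -0.27864394,  1.23034786])}
top {'intrinsics': array([[406.60825993,   0.        , 315.50881904],
       [  0.        , 406.60825993, 199.4585729 ],
       [  0.        ,   0.        ,   1.        ]]), 'dist': array([-0.04894687,  0.        ,  0.        ,  0.        ,  0.        ]), 'R': array([[ 0.02555727, -0.99963436,  0.00883002],
       [-0.98823531, -0.02659622, -0.15061079],
       [ 0.15079056, -0.00487694, -0.9885537 ]]), 't': array([0.0094288 , 0.57724442, 0.91316936])}
```

View pics/scene0.png

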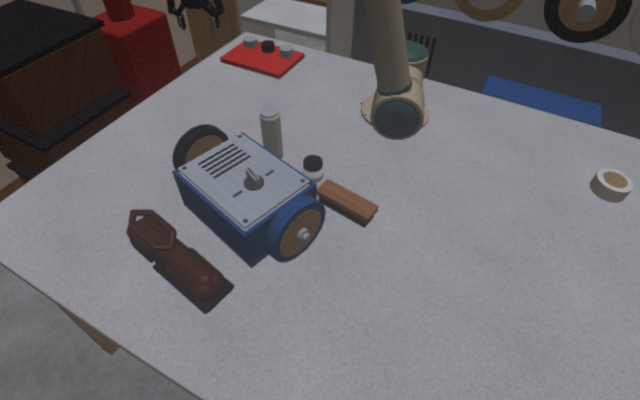

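View pics/top0.png

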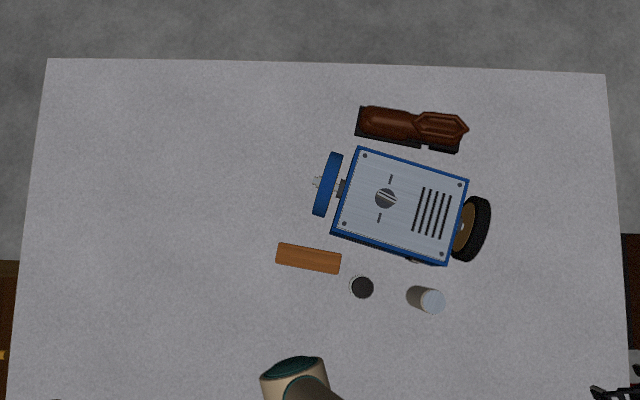

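The machine shows in the top view with the panel centre near (400,206), the fastener at (385,198), and the ribs at (390,179) and (379,217). The brush (308,258), jar (361,287) and can (432,300) are in front, and the shoe (410,128) is behind. Next I'll zoom in on the fastener and measure it.

```bash
cat > h.py <<'E'
import numpy as np, cv2
from rig import sensors, eyes, manip
def ray(n,uv):
    c=eyes.camera_model(n); p=cv2.undistortPoints(np.array(uv,float).reshape(-1,1,2),c["intrinsics"],np.array(c["dist"])).reshape(-1,2)
    d=np.c_[p,np.ones(len(p))]@c["R"]; o=-c["R"].T@c["t"]; return o,d
def onz(n,uv,z):
    o,d=ray(n,uv); return o+d*((z-o[2])/d[:,2])[:,None]
def pix(n,X):
    c=eyes.camera_model(n); return cv2.projectPoints(np.array(X,float).reshape(-1,1,3),cv2.Rodrigues(c["R"])[0],c["t"],c["intrinsics"],np.array(c["dist"]))[0].reshape(-1,2)
E
python3 - <<'E'
from h import *
im=cv2.imread("pics/top0.png"); sc=cv2.imread("pics/scene0.png")
a=cv2.resize(im[160:240,345:425],(560,560),interpolation=cv2.INTER_CUBIC)
cv2.imwrite("pics/topc.png",a)
cv2.imwrite("pics/scc.png",cv2.resize(sc[145:215,210:300],(720,560),interpolation=cv2.INTER_CUBIC))
hsv=cv2.cvtColor(im,cv2.COLOR_BGR2HSV)
roi=np.zeros(im.shape[:2],np.uint8); roi[150:262,335:468]=255
m=cv2.inRange(hsv,(0,0,110),(180,70,255))&roi
# lighter panel inside blue lip: component containing (400,170)
n,l=cv2.connectedComponents(m); k=l[185,410]; pm=(l==k).astype(np.uint8)
c=max(cv2.findContours(pm,0,2)[0],key=cv2.contourArea)
r=cv2.minAreaRect(c); print(r)
P=onz("top",cv2.boxPoints(r),.129); print(P.round(4), np.linalg.norm(np.diff(P,axis=0),axis=1))
print(P.mean(0))
print("ribs",onz("top",[[390.3,179],[379,217.3]],.131))
E
```

```text
((401.8861083984375, 205.03363037109375), (113.15862274169922, 82.5965805053711), 17.241458892822266)
[[ 0.5044 -0.0192  0.129 ]
 [ 0.6784 -0.0696  0.129 ]
 [ 0.6104 -0.3064  0.129 ]
 [ 0.4392 -0.2489  0.129 ]] [0.18122702 0.24631627 0.18060551]
[ 0.5580861  -0.16100934  0.129     ]
ribs [[ 0.61251011 -0.13535601  0.131     ]
 [ 0.52873    -0.11101894  0.131     ]]
```

View pics/topc.png

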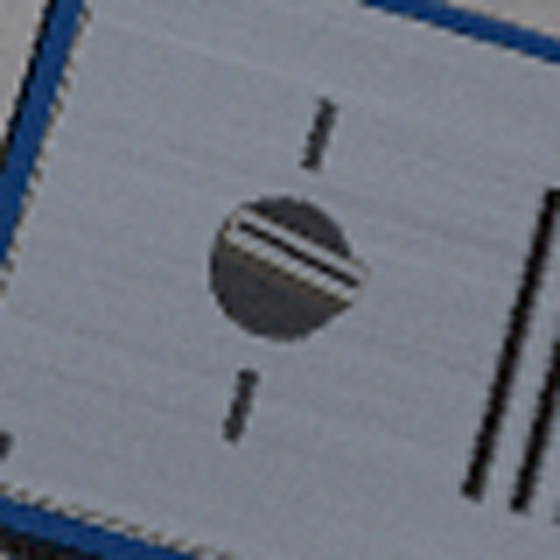

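View pics/scc.png

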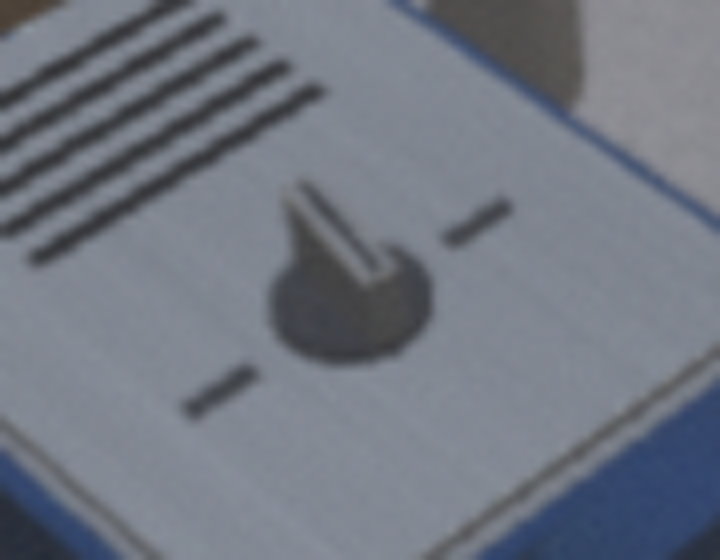

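The crops show ribs at crop (319,134) and (241,405). The slot runs from (240,226) to (360,284) in the top crop and from (300,185) to (380,270) in the scene crop.

Run:
```python
from h import *
f=lambda a,s,o: np.array(a)/s+np.array(o)-.5+.5/s
R=onz("top",f([[319,134],[241,405]],7,[345,160]),.131)
S=onz("top",f([[240,226],[360,284]],7,[345,160]),.159)
R2=onz("scene",f([[220,392],[478,224]],8,[210,145]),.131)
S2=onz("scene",f([[300,185],[380,270]],8,[210,145]),.159)
a=lambda v:np.degrees(np.arctan2(v[1],v[0]))
for r,s in((R,S),(R2,S2)):
    print(r.mean(0),np.linalg.norm(r[0]-r[1]),a(r[0]-r[1]),"slot",s.mean(0),np.linalg.norm(s[0]-s[1]),a(s[0]-s[1]))
s=sensors.get_state()
from scipy.spatial.transform import Rotation as Ro
q=s["ee_rot"];print(Ro.from_quat([q[1],q[2],q[3],q[0]]).as_matrix())
```

```text
[ 0.57079254 -0.12301831  0.131     ] 0.08800981506785585 -15.82295973445996 slot [ 0.57049108 -0.12388819  0.159     ] 0.03932207671645085 65.26092328728559
[ 0.57185885 -0.12297232  0.131     ] 0.08823606657317229 -16.32931213387001 slot [ 0.57104953 -0.1236655   0.159     ] 0.039946404404553056 -114.3882669078748
[[ 9.16398952e-01  4.00265815e-01 -4.87683779e-04]
 [ 4.00266052e-01 -9.16397468e-01  1.66377090e-03]
 [ 2.19038436e-04 -1.71988117e-03 -9.99998497e-01]]
```

Call:
{"method": "drive_tool", "body": {"deltas": [{"linear": [10,12,0],"twist": 2,"claw": 1},{"linear": [30,36,0],"twist": 6,"claw": 1},{"linear": [55,65,0],"twist": 10,"claw": 1},{"linear": [80,95,0],"twist": 14,"claw": 1},{"linear": [105,124,0],"twist": 18,"claw": 1},{"linear": [130,154,0],"twist": 22,"claw": 1},{"linear": [155,183,0],"twist": 26,"claw": 1},{"linear": [180,213,0],"twist": 30,"claw": 1},{"linear": [205,242,0],"twist": 34,"claw": 1},{"linear": [230,272,0],"twist": 38,"claw": 1},{"linear": [255,302,0],"twist": 40,"claw": 1},{"linear": [280,331,0],"twist": 41.8,"claw": 1}], "squeeze": 60}}

```text
clock: 1.1
position: [0.5107, -0.1928, 0.2113]
ee_rot: [-0.0, 0.841, 0.542, 0.0]
contact_force: [0.1, -0.1, -0.3]
width: 0.0854
gripper_force: 0.0
```

Call:
{"method": "drive_tool", "body": {"deltas": [{"linear": [25,29,0],"twist": 0,"claw": 1},{"linear": [45,53,0],"twist": 0,"claw": 1},{"linear": [57,67,0],"twist": 0,"claw": 1},{"linear": [61,72,0],"twist": 0,"claw": 1},{"linear": [61,72,0],"twist": 0,"claw": 1},{"linear": [61,72,0],"twist": 0,"claw": 1}]}}

```text
clock: 1.6
position: [0.5703, -0.1239, 0.2112]
ee_rot: [-0.0, 0.841, 0.541, -0.001]
contact_force: [0.2, 0.1, 0.0]
width: 0.0855
gripper_force: 0.0
```

Run:
```python
from h import *
s=sensors.get_state(); print(s["position"],s["ee_rot"],s["qpos"],s["contact_force"],s["moment"])
cv2.imwrite("pics/sc1.png",cv2.resize(eyes.get_image("scene")[120:240,190:350,::-1],(800,600),interpolation=cv2.INTER_CUBIC))
```

```text
[ 0.57030799 -0.12389363  0.21116053] [-1.72057385e-04  8.41220480e-01  5.40691779e-01 -6.89192046e-04] [-3.32535961e-01  2.89720383e-01  1.48567330e+00 -8.88416456e-04
  1.36732213e+00  9.59215676e-02] [0.18736889 0.06386203 0.03239944] [-0.01627974 -0.01879828 -0.00668083]
```

View pics/sc1.png

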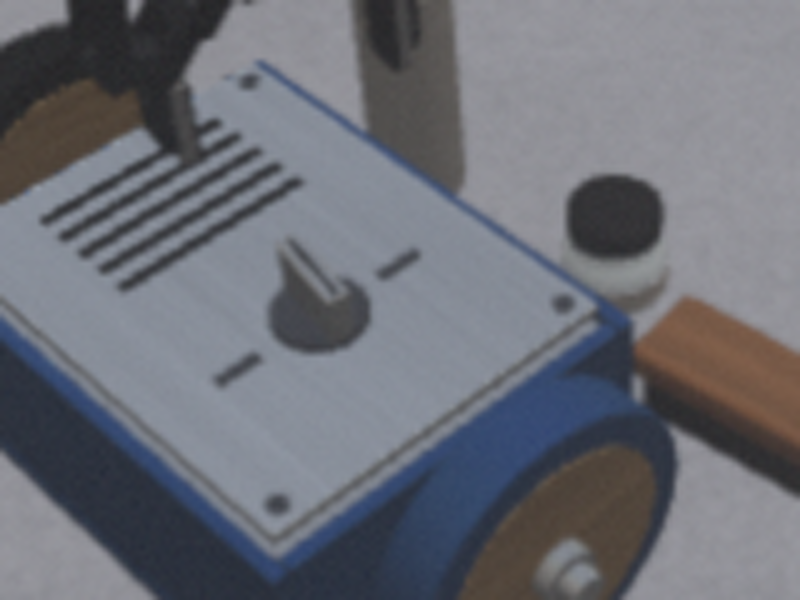

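The view shows the fingers straddling the wing, with tips at crop (185,160) and (400,65). I'll descend and grip.

Call:
{"method": "drive_tool", "body": {"deltas": [{"linear": [1,1,-15],"twist": 0,"claw": 1},{"linear": [1,1,-35],"twist": 0,"claw": 1},{"linear": [1,1,-52],"twist": 0,"claw": 0.8},{"linear": [1,1,-60],"twist": 0,"claw": 0.6},{"linear": [1,1,-62],"twist": 0,"claw": 0.4},{"linear": [1,1,-62],"twist": 0,"claw": 0.2},{"linear": [1,1,-62],"twist": 0,"claw": 0},{"linear": [1,1,-62],"twist": 0,"claw": 0},{"linear": [1,1,-62],"twist": 0,"claw": 0},{"linear": [1,1,-62],"twist": 0,"claw": 0},{"linear": [1,1,-62],"twist": 0,"claw": 0},{"linear": [1,1,-62],"twist": 0,"claw": 0}], "squeeze": 60}}

```text
clock: 2.65
position: [0.5723, -0.1229, 0.1497]
ee_rot: [0.0, 0.841, 0.54, 0.0]
contact_force: [-0.3, 0.5, -0.4]
width: -0.0002
gripper_force: 0.0
```

Run:
```python
from h import *
s=sensors.get_state(); print(s["position"],s["width"],s["gripper_force"])
a=cv2.resize(eyes.get_image("scene")[130:210,200:300,::-1],(500,400),interpolation=cv2.INTER_CUBIC)
b=cv2.resize(eyes.get_image("top")[160:240,355:415,::-1],(300,400),interpolation=cv2.INTER_CUBIC)
cv2.imwrite("pics/c2.png",np.hstack([a,b]))
```

```text
[ 0.57229358 -0.12293143  0.14971875] -0.00015213769985365853 0.0
```

View pics/c2.png

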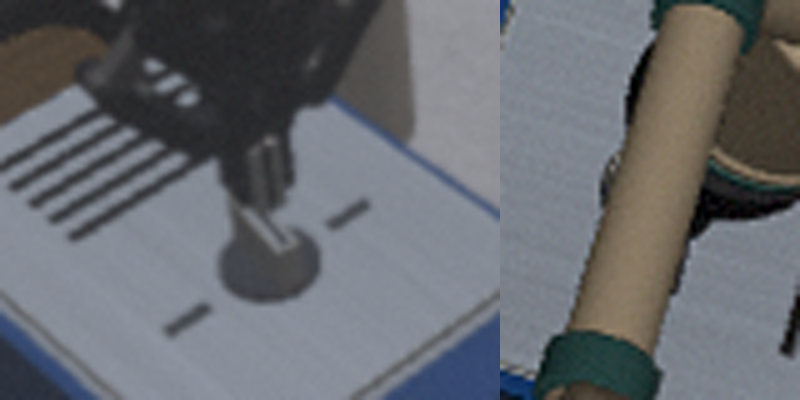

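Run:
```python
from h import *
p=sensors.get_state()["position"]
for z in(.139,.1497,.159,.165,.17): print(z,pix("scene",[p[0],p[1],z]), (pix("scene",[p[0],p[1],z])-[200,130])*5)
print("slot",(pix("scene",[.571,-.1237,.159])-[200,130])*5, "disc centre",(pix("scene",[.571,-.1237,.134])-[200,130])*5)
print("cam",-eyes.camera_model("scene")["R"].T@eyes.camera_model("scene")["t"])
```

```text
0.139 [[253.08457496 180.24275115]] [[265.42287482 251.21375575]]
0.1497 [[252.49778627 176.60968642]] [[262.48893137 233.0484321 ]]
0.159 [[251.97902546 173.39491101]] [[259.89512728 216.97455503]]
0.165 [[251.63993269 171.29206755]] [[258.19966345 206.46033773]]
0.17 [[251.35467081 169.52214388]] [[256.77335404 197.61071939]]
slot [[259.97178589 214.54263356]] disc centre [[266.8417117  257.15554773]]
cam [1.0269937  0.26876674 0.72248756]
```

The picture shows the shut fingertips at crop (265,205), just above the wing top, so the tips sit higher than assumed. I'll probe gently to find the tip height.

Call:
{"method": "drive_tool", "body": {"deltas": [{"linear": [0,0,-1],"twist": 0,"claw": 0},{"linear": [0,0,-2],"twist": 0,"claw": 0},{"linear": [0,0,-3],"twist": 0,"claw": 0},{"linear": [0,0,-4],"twist": 0,"claw": 0},{"linear": [0,0,-4],"twist": 0,"claw": 0}]}}

```text
clock: 3.17
position: [0.572, -0.1229, 0.1451]
ee_rot: [-0.0, 0.842, 0.54, -0.0]
contact_force: [0.3, -0.3, -1.3]
width: -0.0
gripper_force: 0.0
```

Call:
{"method": "drive_tool", "body": {"deltas": [{"linear": [0,0,-1],"twist": 0,"claw": 0},{"linear": [0,0,-2],"twist": 0,"claw": 0},{"linear": [0,0,-3],"twist": 0,"claw": 0},{"linear": [0,0,-3],"twist": 0,"claw": 0}]}}

```text
clock: 3.5
position: [0.572, -0.1229, 0.1422]
ee_rot: [-0.0, 0.842, 0.54, -0.0]
contact_force: [1.3, 0.4, -0.1]
width: 0.0003
gripper_force: 0.0
```

Run:
```python
from h import *
s=sensors.get_state(); print(s["position"],s["contact_force"],s["moment"])
a=cv2.resize(eyes.get_image("scene")[140:200,215:295,::-1],(800,600),interpolation=cv2.INTER_CUBIC)
cv2.imwrite("pics/c3.png",a)
```

```text
[ 0.5719893  -0.12291197  0.14215692] [ 1.33431979  0.42775437 -0.07829168] [ 0.00053152  0.05787249 -0.02427064]
```

View pics/c3.png

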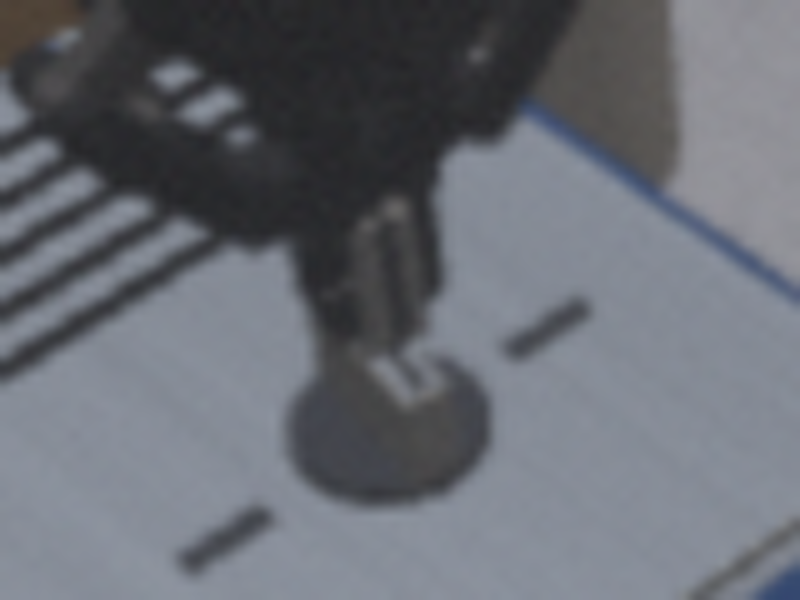

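The shut tips are right at the wing top, at crop (390,345), with TCP at 0.142. The tips therefore sit about 18 mm behind the reported TCP. I'll open, descend about 21 mm and grip.

Call:
{"method": "drive_tool", "body": {"deltas": [{"linear": [0,0,5],"twist": 0,"claw": 0.5},{"linear": [0,0,5],"twist": 0,"claw": 0.7},{"linear": [0,0,5],"twist": 0,"claw": 0.7},{"linear": [0,0,5],"twist": 0,"claw": 0.7},{"linear": [0,0,0],"twist": 0,"claw": 0.7},{"linear": [0,0,-8],"twist": 0,"claw": 0.7},{"linear": [0,0,-15],"twist": 0,"claw": 0.7},{"linear": [0,0,-19],"twist": 0,"claw": 0.7},{"linear": [0,0,-19],"twist": 0,"claw": 0.6}]}}

```text
clock: 4.3
position: [0.571, -0.1226, 0.1216]
ee_rot: [-0.001, 0.842, 0.54, -0.001]
contact_force: [-0.3, -0.0, -0.1]
width: 0.0516
gripper_force: 0.0
```

Call:
{"method": "drive_tool", "body": {"deltas": [{"linear": [0,0,0],"twist": 0,"claw": 0.4},{"linear": [0,0,0],"twist": 0,"claw": 0.2},{"linear": [0,0,0],"twist": 0,"claw": 0},{"linear": [0,0,0],"twist": 0,"claw": 0},{"linear": [0,0,0],"twist": 0,"claw": 0},{"linear": [0,0,0],"twist": 0,"claw": 0}], "squeeze": 50}}

```text
clock: 4.8
position: [0.5722, -0.123, 0.1239]
ee_rot: [0.0, 0.842, 0.54, 0.0]
contact_force: [-1.3, -0.1, 3.1]
width: 0.0106
gripper_force: 51.5
```

Gripped (10.6 mm opening, 51 N). Now I'll turn clockwise.

Call:
{"method": "drive_tool", "body": {"deltas": [{"linear": [0,0,0],"twist": -3,"claw": 0},{"linear": [0,0,0],"twist": -9,"claw": 0},{"linear": [0,0,0],"twist": -15,"claw": 0},{"linear": [0,0,0],"twist": -22,"claw": 0},{"linear": [0,0,0],"twist": -29,"claw": 0},{"linear": [0,0,0],"twist": -36,"claw": 0},{"linear": [0,0,0],"twist": -43,"claw": 0},{"linear": [0,0,0],"twist": -50,"claw": 0},{"linear": [0,0,0],"twist": -57,"claw": 0},{"linear": [0,0,0],"twist": -64,"claw": 0},{"linear": [0,0,0],"twist": -70,"claw": 0},{"linear": [0,0,0],"twist": -74,"claw": 0}]}}

```text
clock: 5.8
position: [0.5732, -0.1248, 0.124]
ee_rot: [0.002, 0.997, -0.077, 0.001]
contact_force: [-0.4, -2.8, 0.7]
width: 0.0107
gripper_force: 51.2
```

Call:
{"method": "drive_tool", "body": {"deltas": [{"linear": [0,0,0],"twist": -2,"claw": 0},{"linear": [0,0,0],"twist": -4,"claw": 0},{"linear": [0,0,0],"twist": -6,"claw": 0},{"linear": [0,0,0],"twist": -7,"claw": 0},{"linear": [0,0,0],"twist": -7,"claw": 0}]}}

```text
clock: 6.22
position: [0.5731, -0.1249, 0.1239]
ee_rot: [0.002, 0.991, -0.136, 0.001]
contact_force: [0.5, -5.5, 1.6]
width: 0.0106
gripper_force: 51.3
```

```bash
cat > st.py <<'E'
from h import *
s=sensors.get_state(); q=s["ee_rot"]
print(s["clock"],s["position"].round(4),"yaw",np.degrees(2*np.arctan2(q[2],q[1])),"F",s["contact_force"].round(2),"M",s["moment"].round(3),s["width"],s["gripper_force"],s["qpos"].round(2))
E
python3 st.py
```

```text
6.2167 [ 0.5731 -0.1249  0.1239] yaw -15.595758891268526 F [ 0.52 -5.46  1.57] M [-0.969 -0.044 -0.089] 0.010628936839829475 51.294570565223694 [-0.33  0.35  1.62 -0.    1.17  1.51]
```

Call:
{"method": "drive_tool", "body": {"deltas": [{"linear": [0,0,0],"twist": -1,"claw": 0},{"linear": [0,0,0],"twist": -2,"claw": 0},{"linear": [0,0,0],"twist": -2,"claw": 0},{"linear": [0,0,0],"twist": -2,"claw": 0}]}}

```text
clock: 6.55
position: [0.5731, -0.125, 0.124]
ee_rot: [0.002, 0.988, -0.152, 0.001]
contact_force: [0.9, -5.3, 0.9]
width: 0.011
gripper_force: 51.6
```

```bash
python3 st.py
```

```text
6.55 [ 0.5731 -0.125   0.124 ] yaw -17.43848681391522 F [ 0.92 -5.3   0.89] M [-0.935 -0.085  0.619] 0.011027020963668943 51.587732434272766 [-0.33  0.35  1.62 -0.    1.17  1.55]
```

The moment jumped to 0.6 N m, so the fastener is at the stop. Now I'll push down with a firmer grip.

Call:
{"method": "drive_tool", "body": {"deltas": [{"linear": [0,0,0],"twist": 0,"claw": 0},{"linear": [0,0,0],"twist": 0,"claw": 0},{"linear": [0,0,-1],"twist": 0,"claw": 0},{"linear": [0,0,-2],"twist": 0,"claw": 0},{"linear": [0,0,-3],"twist": 0,"claw": 0},{"linear": [0,0,-4],"twist": 0,"claw": 0},{"linear": [0,0,-5],"twist": 0,"claw": 0},{"linear": [0,0,-6],"twist": 0,"claw": 0},{"linear": [0,0,-6],"twist": 0,"claw": 0}], "squeeze": 80}}

```text
clock: 7.3
position: [0.5732, -0.125, 0.1191]
ee_rot: [0.002, 0.988, -0.151, 0.002]
contact_force: [-0.2, -4.9, 7.6]
width: 0.0098
gripper_force: 84.0
```

```bash
python3 st.py
```

```text
7.3 [ 0.5732 -0.125   0.1191] yaw -17.4261124155834 F [-0.19 -4.92  7.58] M [-0.847  0.227  0.612] 0.00979753175318931 84.02279734611511 [-0.33  0.36  1.63 -0.    1.16  1.55]
```

Call:
{"method": "drive_tool", "body": {"deltas": [{"linear": [0,0,-1],"twist": 0,"claw": 0},{"linear": [0,0,-2],"twist": 0,"claw": 0},{"linear": [0,0,-3],"twist": 0,"claw": 0},{"linear": [0,0,-4],"twist": 0,"claw": 0},{"linear": [0,0,-5],"twist": 0,"claw": 0},{"linear": [0,0,-5],"twist": 0,"claw": 0}]}}

```text
clock: 7.8
position: [0.5732, -0.125, 0.115]
ee_rot: [0.002, 0.988, -0.151, 0.002]
contact_force: [-1.9, -4.5, 10.9]
width: 0.0094
gripper_force: 84.8
```

```bash
python3 st.py
```

```text
7.8 [ 0.5732 -0.125   0.115 ] yaw -17.424612705018713 F [-1.87 -4.46 10.85] M [-0.724  0.406  0.62 ] 0.009442503105812038 84.79145050048828 [-0.33  0.36  1.63 -0.    1.15  1.55]
```

Call:
{"method": "drive_tool", "body": {"deltas": [{"linear": [0,0,-1],"twist": 0,"claw": 0},{"linear": [0,0,-2],"twist": 0,"claw": 0},{"linear": [0,0,-2],"twist": 0,"claw": 0},{"linear": [0,0,-2],"twist": 0,"claw": 0}]}}

```text
clock: 8.13
position: [0.5733, -0.125, 0.1149]
ee_rot: [0.002, 0.988, -0.151, 0.003]
contact_force: [-4.7, -3.5, 20.3]
width: 0.0095
gripper_force: 86.0
```

```bash
python3 st.py
```

```text
8.1333 [ 0.5733 -0.125   0.1149] yaw -17.4178422745808 F [-4.74 -3.55 20.27] M [-0.587  0.907  0.583] 0.009545312802351063 86.04441404342651 [-0.33  0.36  1.63 -0.    1.14  1.55]
```

Hard stop: 9 mm of travel, and the force climbs with no further motion. I'll press a little firmer and check by picture.

Call:
{"method": "drive_tool", "body": {"deltas": [{"linear": [0,0,-1],"twist": 0,"claw": 0},{"linear": [0,0,-1.5],"twist": 0,"claw": 0},{"linear": [0,0,-1.5],"twist": 0,"claw": 0},{"linear": [0,0,-1.5],"twist": 0,"claw": 0},{"linear": [0,0,-1.5],"twist": 0,"claw": 0}]}}

```text
clock: 8.55
position: [0.5733, -0.125, 0.1148]
ee_rot: [0.002, 0.988, -0.151, 0.003]
contact_force: [-6.9, -3.7, 27.3]
width: 0.0099
gripper_force: 87.0
```

```bash
python3 st.py
python3 - <<'E'
from h import *
cv2.imwrite("pics/f.png",cv2.resize(eyes.get_image("scene")[120:270,165:365,::-1],(800,600),interpolation=cv2.INTER_CUBIC))
E
```

```text
8.55 [ 0.5733 -0.125   0.1148] yaw -17.417051538007378 F [-6.86 -3.69 27.31] M [-0.523  1.286  0.638] 0.009910328543068237 86.98314070701599 [-0.33  0.36  1.63 -0.    1.14  1.55]
```

View pics/f.png

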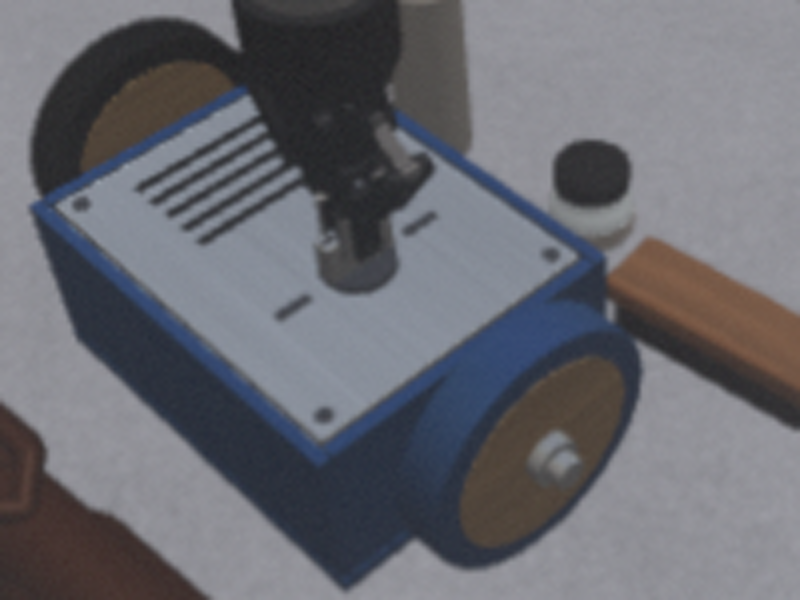

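The picture shows the panel flush, with the blue lip now visible all the way round, for example at crop (320,455). The fingers still hold the wing at (355,235) in line with the ribs at (293,308) and (420,224). The jar, can, brush and shoe haven't moved.

```bash
python3 -c "
from rig import manip; print(manip.sign_off())"
```

```text
the job is handed in; nothing more can be done
None
```

The wing fastener is turned clockwise to its stop, in line with the ribs. The panel is seated flush with the lip and still held down at about 27 N; the job was handed in at about 8.6 s, and the jar, can, brush and shoe were not touched.

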